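# Soap up the dish brush

## Robot

A 6-joint arm with a two-finger parallel gripper is mounted at the origin on the work surface. World frame = base frame: x ahead of the robot, y to its left, z up, the work surface at z = 0. Lengths are in m, angles in rad, forces in N, time in s.
With the tool pointing down it reaches from about 0.325 to 0.775 m from the base axis. Payload 9.3 kg.
Tool frame: the origin (TCP) lies midway between the tips of the shut fingers; the grasp point (between the pads) lies 19 mm behind it; z points along the fingers, y is the line along which they close (so a half turn about z gives the same grasp; the last joint's range is limited). The gripper opens to 85 mm and grips with 20 to 120 N. Pads are 22 mm wide; open, the fingers measure 114 mm over their backs; the gripper's body (76 mm by 85 mm) begins 54 mm behind the grasp point. The pads swing forward as they close: fully open they stand 13 mm farther back than shut.
Start: joints at [-1.357, 0.259, 0.021, 1.334, 0, 1.418], TCP at [0.197, -0.513, 0.231] pointing down, gripper open.
Joint ranges: [-3.04, 3.04], [-0.91, 1.82], [-1.04, 1.36], [-1.92, 1.95], [-1.52, 1.45], [-3.14, 3.14]. Speed limits (rad/s): [2.22, 2.22, 2.79, 3.14, 3.14, 3.14].

## Interface

Orientations are given as a unit quaternion [x, y, z, w].
In Python, from workcell import manip gives the robot as it stands. The module is installed in compiled form; this text tells all that it offers.
- The arm moves only by the tool step_arm, never from a script. Its argument "increments" is one flat list of numbers, 7 for each row, row after row: the shift along the tool's x, y, z in m, then the turn, a rotation vector about the tool's x, y, z in rad, then the opening, from -1 (shut) to 1 (fully open). A call has exactly 10 rows; each row shifts and turns the commanded pose from where the row before left it, along the tool's axes as they then stand; what a row does not reach is not made up. A row lasts 1/8 s, in which the tool goes at most 62.5 mm and 10.7 degrees, less where a joint would pass 70% of its speed; a pose out of reach is approached as far as the arm can. A call is refused whole if a number of a shift passes 0.0625 or a number of a turn 0.188, either way. A call with a gripper value outside its range is refused whole. The fingers move at their own pace and stop on an object; the grip force is fixed at half the most. Time passes only in rows, so rows that do not move let the fingers close, or fill a call up. It gives the time, the measured TCP pose, the force, the opening and the grip force at its end, in the units of the state.
- manip.sense(): the state, without advancing time (a new reading comes with each control period).
- manip.read_camera(name): name is "scene" or "top" or "wrist"; returns a dict with "frame" (420x560x3 uint8, red, green, blue), "fx", "fy", "cx", "cy" (pixels), "R" (3x3) and "t" (3): a world point X has camera coordinates R X + t. Camera axes: x right, y down, z forward; pixel columns grow to the right and rows downward; lengths in m; the calibration is good to about 2 mm. A picture is of the moment at which its call begins. There is no depth.
- manip.job_done(): hands the job in; it is judged then, once.
The state is a dict: "t": time; "joint_positions": joint angles; "qd": joint speeds; "effort": joint torques, N m; "eef_pos": TCP position; "tool_rot": TCP orientation; "wrist_force": force on the tool from outside, world axes, zero at the start; "wrist_torque": the same for the moment, N m; "grip_width": finger opening in m; "grasp_force": force on a finger pad.
Only numpy, scipy, OpenCV 4.12 (cv2) and the standard library are available. Lean on these libraries where they do the work, as an engineer would, in place of code of your own. Each camera call takes 0.05 s, during which the arm holds its last target. There are 200 camera calls.

## Task

Get the dish brush ready for washing up: pick it up by its handle, dip its bristles well down into the steel bowl, then press the bristles down on the middle of the soap pump's top until it is fully down and hold it there for a moment. Finally stand the brush upright, bristles down, in the middle of the plate and let go of it there without dropping it. Do not shove or upset the crockery or any of the other things on the worktop.

Things in the scene. Friction and masses are not known exactly. Their poses are not given: they have to be found in the camera images.
- brush: Round wooden dish brush standing upright on its bristles in the small dish, 88 mm tall. Origin: centre of the bristle ends (underside); z runs up along the handle. Bristles 53 mm across from 0 to 25 mm, round wooden head 58 mm across from 25 to 36 mm, tapering until 42 mm, then a plain round handle 30 mm across from 42 to 88 mm. About 110 g.
- dish: Small round dark wooden dish in which the brush stands at the start: 86 mm across, 13 mm high, inner floor 4 mm above its underside, inner floor about 64 mm across. Loose. Origin: centre of its underside, z up.
- bowl: Open steel bowl, 124 mm across the rim, 66 mm high, wall 4 mm, narrowing downwards. Loose, 450 g. Origin: centre of its underside, z up.
- bowl_rim (a point): Centre of the bowl's mouth, at the height of its rim (66 mm above the worktop).
- soap_pump: Press-top soap pump, fixed to the worktop: grey round body 92 mm across and 70 mm high, with a round steel press dish (82 mm across) on a stem above it. Origin: centre of its underside, z up.
- soap_top (a point): Centre of the inner floor of the pump's press dish, which moves with it: 102 mm above the worktop when up, 87 mm when fully down. The floor is about 66 mm across inside a raised edge 5 mm high.
- soap_plunger (a joint): Travel of the press dish straight down, in m: 0 up (at rest), 0.015 fully down. A spring pushes it back up; it takes about 4 N to start and 12 N to hold it fully down.
- plate: Round blue side plate, 184 mm across, 16 mm high; its flat inner floor is 5 mm above its underside and about 112 mm across. Loose, 450 g. Origin: centre of its underside, z up.
- mug: Bystander: white mug with a handle, 78 mm across, 90 mm high. Origin: centre of its underside.
- jar: Bystander: closed glass jar, 68 mm across, 100 mm high. Origin: centre of its underside.
- spoon: Bystander: steel spoon lying flat, 150 mm long along its x axis. Origin: under its middle.
Things that resemble listed ones, but are neither listed nor needed, are in the scene too. What is shaped like the brush but red or yellow is not meant. Leave any blue look-alike of the soap_pump alone.

How it is judged:
By the outcome, as a careful person would: the job done as asked, in the order asked, and still so for the second after the job is handed in, with the robot touching nothing.
It also fails if it takes over 64 s, if anything falls off the work surface, if the arm or the gripper's body presses on something with over 40 N, if the wrist force passes 120 N, or if a joint passes its speed limit or range.

## Working session

There is one attempt and no reset: what is moved stays moved. The work goes in short steps, Python scripts to look and compute and a tool call to move; the robot and the scene stay as the last step left them, time stands still between calls to the robot, and variables do not carry over. Pictures are saved under pics/ and viewed, at most 10 in all, crops included, and the job is handed in when it is done.

Besides the shell and the picture viewer there is one more tool, called after ">>>" by a JSON object that holds its "op" and its "data", one argument or row to a line. step_arm: Moves the arm, as the interface text tells. Its arguments: {"type":"object","properties":{"increments":{"type":"array","items":{"type":"number"}}},"required":["increments"]}

```bash
mkdir -p pics
python3 - <<'E'
from workcell import manip
import cv2,numpy as np,pickle
d={}
for n in("top","scene"):
    c=manip.read_camera(n);d[n]=c
    cv2.imwrite(f"pics/{n}0.png",c["frame"][:,:,::-1])
    print(n,c["fx"],c["cx"],c["cy"],np.round(c["R"],3).tolist(),np.round(c["t"],3), np.round(-c["R"].T@c["t"],3))
pickle.dump(d,open("cam0.pkl","wb"))
s=manip.sense();print({k:np.round(v,3) for k,v in s.items()})
E
```

```text
top 487.428242144662 278.9978958036876 214.1638573612737 [[0.019, -1.0, -0.021], [-0.985, -0.015, -0.171], [0.17, 0.023, -0.985]] [-1.000e-03  5.750e-01  1.178e+00] [ 0.366 -0.02   1.259]
scene 524.546018761518 282.661757844853 212.834732516124 [[-0.367, 0.93, -0.009], [0.732, 0.283, -0.62], [-0.574, -0.234, -0.785]] [ 0.193 -0.35   2.009] [1.48  0.39  1.361]
{'t': np.float64(0.1), 'joint_positions': array([-1.357,  0.259,  0.021,  1.334, -0.   ,  1.418]), 'qd': array([ 0.002, -0.001,  0.003, -0.002,  0.001,  0.001]), 'effort': array([ 5.0000e-03, -5.5669e+01,  3.4507e+01,  1.2000e-02, -0.0000e+00,
        0.0000e+00]), 'eef_pos': array([ 0.197, -0.513,  0.231]), 'tool_rot': array([ 0.983,  0.182, -0.   , -0.001]), 'wrist_force': array([-1.078,  0.37 ,  0.829]), 'wrist_torque': array([-0.007, -0.059, -0.   ]), 'grasp_force': np.float64(0.0), 'grip_width': np.float64(0.085)}
```

View pics/top0.png

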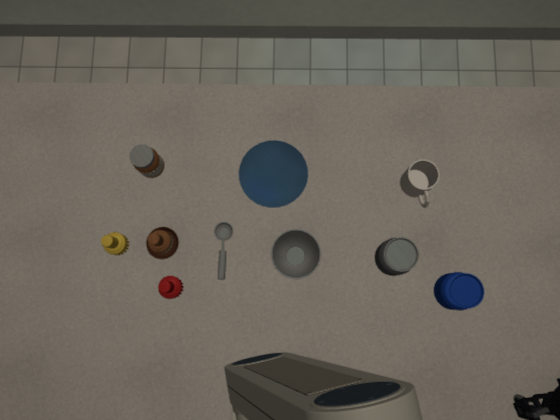

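View pics/scene0.png

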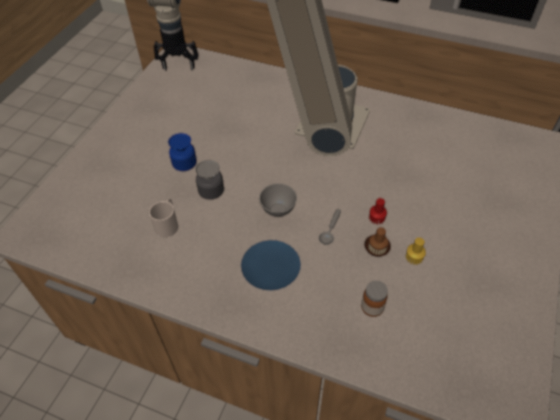

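The top view shows the brown wooden brush in its dark dish at (162,243). Three things could be mistaken for it: the red brush (171,287), the yellow brush (115,244) and the jar (147,160). By the description I choose the brown one. The grey pump is at (397,255) and its blue look-alike at (460,290). The bowl is at (296,254), the plate at (273,174), the mug at (423,175) and the spoon at (222,250). The scene view agrees: brush (378,240), pump (209,180), bowl (278,201), plate (271,265).

```bash
cat > h.py <<'E'
import numpy as np,cv2,pickle
def ray(c,u,v):
    d=np.array(c["R"]).T@np.array([(u-c["cx"])/c["fx"],(v-c["cy"])/c["fy"],1]);o=-np.array(c["R"]).T@c["t"];return o,d
def onz(c,u,v,z):
    o,d=ray(c,u,v);return o+d*(z-o[2])/d[2]
def proj(c,X):
    p=c["R"]@np.array(X)+c["t"];return c["fx"]*p[0]/p[2]+c["cx"],c["fy"]*p[1]/p[2]+c["cy"]
def circ(c,pts,z):
    P=np.array([onz(c,u,v,z)[:2] for u,v in pts]);A=np.c_[2*P,np.ones(len(P))]
    s=np.linalg.lstsq(A,(P**2).sum(1),rcond=None)[0];return s[:2],2*np.sqrt(s[2]+s[0]**2+s[1]**2)
E
python3 - <<'E'
from h import *
d=pickle.load(open("cam0.pkl","rb"));c=d["top"];s=d["scene"]
a=cv2.resize(c["frame"][200:310,90:200],(400,400),interpolation=cv2.INTER_CUBIC)
b=cv2.resize(c["frame"][225:325,365:495],(400,308),interpolation=cv2.INTER_CUBIC)
e=cv2.resize(c["frame"][220:290,260:330],(400,292))[:290]
f=cv2.resize(s["frame"][220:270,350:400],(400,400),interpolation=cv2.INTER_CUBIC)
im=np.zeros((600,800,3),np.uint8)
im[:300,:400]=a[50:350];im[:300,400:]=b[:300];im[300:590,:400]=e;im[300:,400:]=f[50:350]
cv2.imwrite("pics/crop.png",np.clip(im[:,:,::-1]*1.5,0,255))
hsv=cv2.cvtColor(c["frame"],cv2.COLOR_RGB2HSV)
for n,(u,v) in dict(brush=(157,240),dish=(172,255),pumptop=(400,252),pumpbody=(385,268),bowl=(296,235),plate=(273,174),bg=(330,230),blue=(460,290)).items(): print(n,hsv[v,u])
# plate
m=((abs(hsv[...,0].astype(int)-hsv[174,273,0])<10)&(hsv[...,1]>120)).astype(np.uint8)
m[:130]=0;m[:,:230]=0;m[215:]=0;m[:,320:]=0
k=max(cv2.findContours(m,0,1)[0],key=cv2.contourArea)[:,0]
print("plate",circ(c,k,.016))
E
```

```text
brush [ 14 155  87]
dish [13 64 84]
pumptop [42 13 96]
pumpbody [30  7 35]
bowl [18 26 49]
plate [102 116  77]
bg [ 17  39 118]
blue [110 189  93]
plate (array([0.65026455, 0.05269203]), np.float64(0.08640447939047492))[ WARN:0@0.056] global loadsave.cpp:1063 imwrite_ Unsupported depth image for selected encoder is fallbacked to CV_8U.
```

View pics/crop.png

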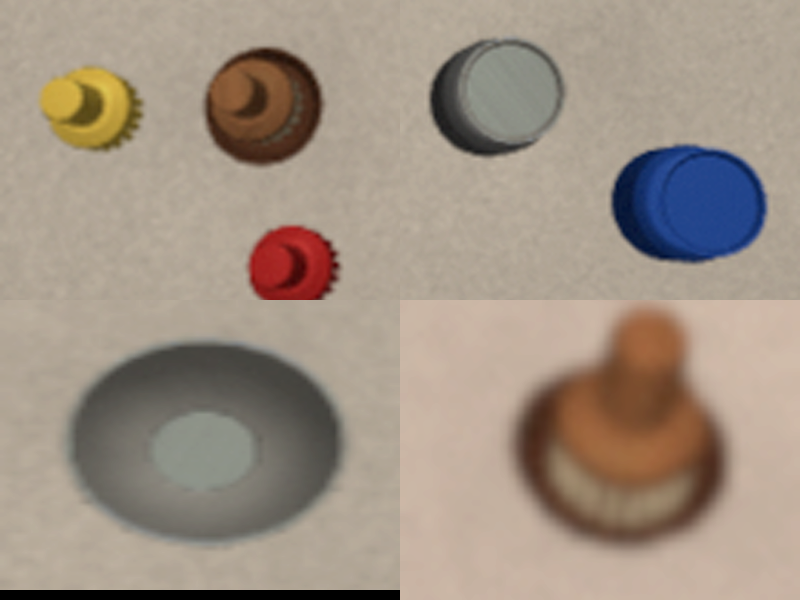

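The crop confirms the choice: brown brush (handle top at about pixel (154,239)) standing on pale bristles in the dark dish (162,243). The pump's press dish is centred at about (401,255) and the bowl rim at (296,254). Next I measure from both views.

Run:
```python
from h import *
d=pickle.load(open("cam0.pkl","rb"))
def blob(c,u,v,r,f):
    m=f(cv2.cvtColor(c["frame"],cv2.COLOR_RGB2HSV).astype(int)).astype(np.uint8)
    w=np.zeros_like(m);w[v-r:v+r,u-r:u+r]=1
    m=cv2.morphologyEx(m*w,cv2.MORPH_CLOSE,np.ones((3,3)))
    return cv2.convexHull(max(cv2.findContours(m,0,1)[0],key=cv2.contourArea))[:,0].astype(float)
def tell(n,c,k,z):
    (u,v),_,_=cv2.fitEllipse(k.astype(np.float32));xy,D=circ(c,k,z);print(n,"ell",np.round((u,v),1),np.round(onz(c,u,v,z)[:2],4),"circ",np.round(xy,4),round(D,4))
t,s=d["top"],d["scene"]
pl=lambda h:(h[...,0]>92)&(h[...,0]<115)&(h[...,1]>75)
tell("plate t",t,blob(t,273,174,45,pl),.016);tell("plate s",s,blob(s,271,265,45,pl),.016)
bw=lambda h:(h[...,2]<100)|(h[...,1]<28)
tell("bowl t",t,blob(t,296,254,32,bw),.066)
k=blob(s,278,201,26,lambda h:(h[...,1]<28)|(h[...,2]<85));k=k[k[:,1]<203];tell("bowl s",s,k,.066)
pt=lambda h:(h[...,2]>80)&(h[...,1]<24)
tell("pump t",t,blob(t,401,255,22,pt),.107)
tell("pump s",s,blob(s,208,171,15,pt),.107)
di=lambda h:(h[...,2]<105)&(h[...,0]<22)&(h[...,1]>50)
k=blob(t,162,243,22,di);k=k[(k[:,0]>157)];tell("dish t",t,k,.013)
print("handle t",onz(t,154.1,239.3,.092)); 
# scene handle top: crop scale 8, (650,340)->u,v
print("handle s",onz(s,350+250/8,220+(40+50)/8,.092))
for n,X in dict(pump=(.47,-.26,.107)).items(): print(proj(s,X))
for n,z,(u,v) in (("spoon",0,(222,250)),("red",.09,(165,286)),("yel",.09,(108,242)),("jar",.1,(144,154)),("mug",.09,(424,172)),("blue",.1,(464,290))): print(n,onz(t,u,v,z)[:2].round(3))
```

```text
plate t ell [272.9 173.5] [0.6892 0.0273] circ [0.6902 0.0274] 0.1781
plate s ell [270.4 264.7] [0.6966 0.0273] circ [0.6939 0.0262] 0.1714
bowl t ell [295.6 253.4] [ 0.4755 -0.0343] circ [ 0.476  -0.0342] 0.1223
bowl s ell [265.7 195.6] [ 0.4869 -0.0739] circ [ 0.4839 -0.0453] 0.0922
pump t ell [401.  253.9] [ 0.4749 -0.2818] circ [ 0.4751 -0.2819] 0.0795Traceback (most recent call last):
  File "<stdin>", line 18, in <module>
  File "<stdin>", line 9, in tell
cv2.error: OpenCV(4.12.0) /io/opencv/modules/imgproc/src/shapedescr.cpp:361: error: (-201:Incorrect size of input array) There should be at least 5 points to fit the ellipse in function 'fitEllipseNoDirect'
```

Run:
```python
from h import *
d=pickle.load(open("cam0.pkl","rb"));t,s=d["top"],d["scene"]
print("handle t",onz(t,154.1,239.3,.092).round(4),"s",onz(s,350+250/8,220+90/8,.092).round(4)) 
print("dish t",onz(t,162.3,242.9,.013).round(4))
print("pump proj in scene",proj(s,(.475,-.282,.107)),"bowl",proj(s,(.476,-.034,.066)))
for n,z,(u,v) in (("spoon",0,(222,250)),("red",.09,(165,286)),("yel",.09,(108,242)),("jar",.1,(144,154)),("mug",.09,(424,172)),("blue",.1,(464,290))): print(n,onz(t,u,v,z)[:2].round(3))
```

```text
handle t [0.5015 0.3088 0.092 ] s [0.5112 0.3123 0.092 ]
dish t [0.5017 0.3092 0.013 ]
pump proj in scene (np.float64(208.05924041831616), np.float64(167.40308175036347)) bowl (np.float64(278.40158370383966), np.float64(196.54885237798206))
spoon [0.487 0.156]
red [0.39  0.276]
yel [0.493 0.421]
jar [0.713 0.345]
mug [ 0.679 -0.347]
blue [ 0.394 -0.428]
```

>>> {"op": "step_arm", "data": {
  "increments": [0,0,0,0,0,-0.172,1,0,0,0,0,0,-0.172,1,0,0,0,0,0,-0.172,1,0,0,0,0,0,-0.172,1,0,0,0,0,0,-0.172,1,0,0,0,0,0,-0.172,1,0,0,0,0,0,-0.172,1,0.05,0.02,0,0,0,0,1,0.05,0.02,0,0,0,0,1,0.05,0.02,0,0,0,0,1]
}}

```text
t: 1.35
eef_pos: [0.2574, -0.3618, 0.2309]
tool_rot: [0.707, 0.707, 0.0, -0.0]
wrist_force: [0.9, 0.5, 0.5]
grip_width: 0.0855
grasp_force: 0.0
```

>>> {"op": "step_arm", "data": {
  "increments": [0.05,0.02,0,0,0,0,1,0.05,0.02,0,0,0,0,1,0.05,0.02,0,0,0,0,1,0.05,0.02,0,0,0,0,1,0.05,0.02,0,0,0,0,1,0.05,0.02,0,0,0,0,1,0.05,0.02,0,0,0,0,1,0.05,0.02,0,0,0,0,1,0.05,0.02,0,0,0,0,1,0.05,0.02,0,0,0,0,1]
}}

```text
t: 2.6
eef_pos: [0.4575, 0.1385, 0.2311]
tool_rot: [0.707, 0.707, -0.0, 0.0]
wrist_force: [1.4, -0.6, -0.3]
grip_width: 0.0854
grasp_force: 0.0
```

>>> {"op": "step_arm", "data": {
  "increments": [0.05,0.011,0,0,0,0,1,0.05,0.011,0,0,0,0,1,0.05,0.011,0,0,0,0,1,0.021,0.011,0,0,0,0,1,0,0,0.02,0,0,0,1,0,0,0.02,0,0,0,1,0,0,0.02,0,0,0,1,0,0,0,0,0,0,1,0,0,0,0,0,0,1,0,0,0,0,0,0,1]
}}

```text
t: 3.85
eef_pos: [0.5016, 0.3077, 0.1722]
tool_rot: [0.707, 0.707, 0.001, 0.0]
wrist_force: [0.2, 0.1, -0.1]
grip_width: 0.0854
grasp_force: 0.0
```

Run:
```python
from workcell import manip
import cv2,numpy as np,pickle
from h import *
c=manip.read_camera("wrist");pickle.dump(c,open("w1.pkl","wb"));cv2.imwrite("pics/w1.png",c["frame"][:,:,::-1])
print(manip.sense()["eef_pos"],np.round(-c["R"].T@c["t"],3),proj(c,(.502,.31,.092)))
```

```text
[0.50154663 0.30770731 0.17209983] [0.501 0.382 0.316] (np.float64(278.4289546140571), np.float64(211.6448727427508))
```

View pics/w1.png

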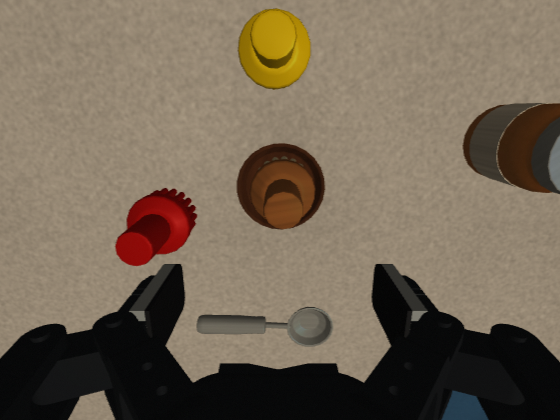

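The wrist view shows the brown brush between the fingers, with its handle top at about (283,210) and its dish at (281,186). Red is at (150,240) and yellow at (274,45), both clear of the finger line.

Run:
```python
from h import *
c=pickle.load(open("w1.pkl","rb"))
f=c["frame"];h=cv2.cvtColor(f,cv2.COLOR_RGB2HSV)
dsh=onz(c,281,186,.013);print("handle",onz(c,283,210,.092),"dish",dsh, h[212,284],h[190,284],h[180,284])
m=((h[...,0]<20)&(h[...,1]>140)&(h[...,2]>95)).astype(np.uint8);m[:195]=0;m[235:]=0;m[:,:255]=0;m[:,315:]=0
k=max(cv2.findContours(m,0,1)[0],key=cv2.contourArea);print(cv2.boundingRect(k),cv2.minEnclosingCircle(k),h[215,262])
```

```text
handle [0.50532346 0.31125355 0.092     ] dish [0.50471543 0.31062272 0.013     ] [ 13 193 120] [ 12 191  52] [ 13 193  49]
(265, 195, 49, 34) ((289.0, 205.5), 26.19647216796875) [ 13 197  83]
```

>>> {"op": "step_arm", "data": {
  "increments": [0.003,0.003,0,0,0,0,1,0,0,0.02,0,0,0,1,0,0,0.02,0,0,0,1,0,0,0.02,0,0,0,1,0,0,0.02,0,0,0,1,0,0,0.02,0,0,0,1,0,0,0.01,0,0,0,1,0,0,0.01,0,0,0,1,0,0,0,0,0,0,1,0,0,0,0,0,0,1]
}}

```text
t: 5.15
eef_pos: [0.5046, 0.3107, 0.0518]
tool_rot: [0.707, 0.707, 0.0, 0.0]
wrist_force: [-0.0, 0.6, -0.2]
grip_width: 0.0854
grasp_force: 0.0
```

>>> {"op": "step_arm", "data": {
  "increments": [0,0,0,0,0,0,-1,0,0,0,0,0,0,-1,0,0,0,0,0,0,-1,0,0,0,0,0,0,-1,0,0,0,0,0,0,-1,0,0,0,0,0,0,-1,0,0,0,0,0,0,-1,0,0,0,0,0,0,-1,0,0,0,0,0,0,-1,0,0,0,0,0,0,-1]
}}

```text
t: 6.4
eef_pos: [0.5043, 0.3106, 0.0515]
tool_rot: [0.707, 0.707, 0.0, 0.0]
wrist_force: [-0.3, 0.1, 4.7]
grip_width: 0.0287
grasp_force: 58.7
```

>>> {"op": "step_arm", "data": {
  "increments": [0,0,-0.005,0,0,0,-1,0,0,-0.01,0,0,0,-1,0,0,-0.015,0,0,0,-1,0,0,-0.02,0,0,0,-1,0,0,-0.02,0,0,0,-1,0,0,-0.02,0,0,0,-1,0,0,-0.02,0,0,0,-1,0,0,-0.02,0,0,0,-1,0,0,0,0,0,0,-1,0,0,0,0,0,0,-1]
}}

```text
t: 7.65
eef_pos: [0.504, 0.3105, 0.1809]
tool_rot: [0.707, 0.707, -0.0, -0.0]
wrist_force: [-0.3, -0.4, -1.7]
grip_width: 0.0285
grasp_force: 59.2
```

Run:
```python
from workcell import manip
from h import *
s=manip.sense();print(s["eef_pos"],s["wrist_force"],s["wrist_torque"])
w=manip.read_camera("wrist");c=manip.read_camera("scene")
pickle.dump((w,c),open("l.pkl","wb"))
x,y,z=s["eef_pos"];print(proj(c,(x,y,z-.0475)),proj(w,(x,y,z-.0475)),proj(w,(x,y,z+.04)))
a=cv2.resize(c["frame"][175:275,340:440],(400,400),interpolation=2)
im=np.zeros((420,800,3),np.uint8);im[:400,400:]=a;im[:300,:400]=cv2.resize(w["frame"],(400,300))
cv2.imwrite("pics/lift.png",im[:,:,::-1])
```

```text
[0.50400396 0.31047842 0.18093687] [-0.27540253 -0.41647887 -1.6768154 ] [-0.06616121  0.03059674 -0.00946428]
(np.float64(383.24701461893244), np.float64(220.87714774897472)) (np.float64(278.13259060772594), np.float64(230.75267483832803)) (np.float64(278.26356221625986), np.float64(315.3972800572543))
```

View pics/lift.png

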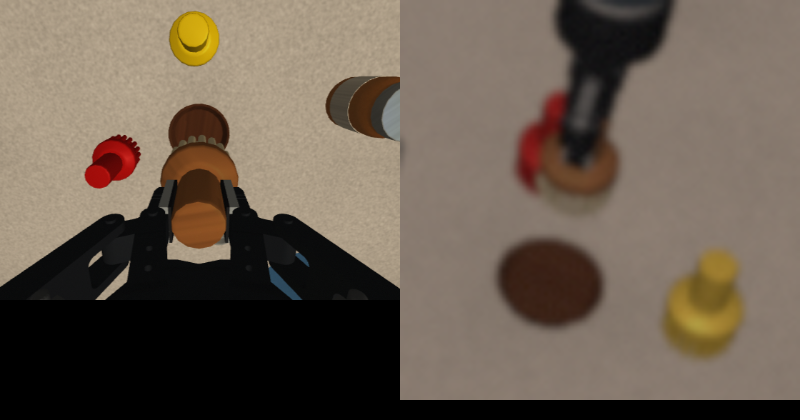

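The wrist and scene views show the brush held upright in the fingers, handle top at about (280,316) full-scale against (278,315) predicted. The dish stayed in place.

>>> {"op": "step_arm", "data": {
  "increments": [-0.022,-0.002,0,0,0,0,-1,-0.044,-0.003,0,0,0,0,-1,-0.044,-0.003,0,0,0,0,-1,-0.044,-0.003,0,0,0,0,-1,-0.044,-0.003,0,0,0,0,-1,-0.044,-0.003,0,0,0,0,-1,-0.044,-0.003,0,0,0,0,-1,-0.036,-0.004,0,0,0,0,-1,-0.022,-0.003,0,0,0,0,-1,0,0,0,0,0,0,-1]
}}

```text
t: 9.0
eef_pos: [0.4763, -0.0352, 0.181]
tool_rot: [0.708, 0.706, -0.0, -0.0]
wrist_force: [-0.6, 0.1, -0.8]
grip_width: 0.0287
grasp_force: 59.1
```

Run:
```python
from workcell import manip
from h import *
s=manip.sense();print(s["eef_pos"],s["wrist_force"])
w=manip.read_camera("wrist");c=manip.read_camera("scene")
pickle.dump((w,c),open("b.pkl","wb"))
ww=w["frame"].copy()
for a in np.linspace(0,6.283,60):
    u,v=proj(w,(.476+.062*np.cos(a),-.034+.062*np.sin(a),.066))
    if 0<=v<420 and 0<=u<560: ww[int(v),int(u)]=(255,0,0)
a=cv2.resize(c["frame"][140:240,220:320],(400,400),interpolation=2)
im=np.zeros((420,800,3),np.uint8);im[:400,400:]=a;im[:300,:400]=cv2.resize(ww,(400,300),interpolation=cv2.INTER_AREA)
cv2.imwrite("pics/bowl.png",np.clip(im[:,:,::-1].astype(float)*1.3,0,255).astype(np.uint8))
```

```text
[ 0.47634832 -0.03517404  0.18095438] [-0.63744117  0.12278107 -0.76059811]
```

View pics/bowl.png

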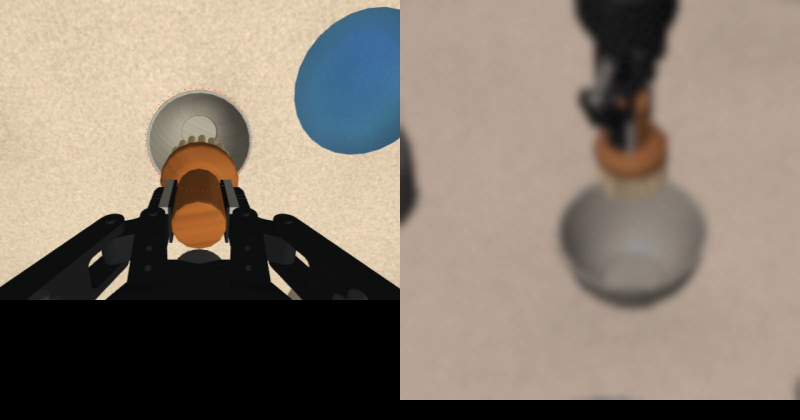

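The wrist view shows the bowl rim centred at about (198,137) in the half-scale panel, on the predicted circle, with the brush head (199,165) above it. I lower it straight in.

>>> {"op": "step_arm", "data": {
  "increments": [0.001,0,0.015,0,0,0,-1,0,0,0.018,0,0,0,-1,0,0,0.018,0,0,0,-1,0,0,0.018,0,0,0,-1,0,0,0.018,0,0,0,-1,0,0,0.014,0,0,0,-1,0,0,0.008,0,0,0,-1,0,0,0,0,0,0,-1,0,0,0,0,0,0,-1,0,0,0,0,0,0,-1]
}}

```text
t: 10.35
eef_pos: [0.4776, -0.0325, 0.0728]
tool_rot: [0.707, 0.707, 0.0, 0.0]
wrist_force: [1.0, -0.7, -1.1]
grip_width: 0.028
grasp_force: 59.2
```

>>> {"op": "step_arm", "data": {
  "increments": [0,0,0,0,0,0,-1,0,0,-0.01,0,0,0,-1,0,0,-0.018,0,0,0,-1,0,0,-0.02,0,0,0,-1,0,0,-0.02,0,0,0,-1,0,0,-0.02,0,0,0,-1,0,0,-0.02,0,0,0,-1,0,0,-0.02,0,0,0,-1,0,0,-0.01,0,0,0,-1,0,0,0,0,0,0,-1]
}}

```text
t: 11.6
eef_pos: [0.4775, -0.0325, 0.2109]
tool_rot: [0.707, 0.707, 0.0, 0.001]
wrist_force: [0.2, -0.7, -1.0]
grip_width: 0.0286
grasp_force: 59.2
```

>>> {"op": "step_arm", "data": {
  "increments": [-0.02,0,0,0,0,0,-1,-0.035,0,0,0,0,0,-1,-0.035,0,0,0,0,0,-1,-0.035,0,0,0,0,0,-1,-0.035,0,0,0,0,0,-1,-0.035,0,0,0,0,0,-1,-0.035,0,0,0,0,0,-1,-0.02,0,0,0,0,0,-1,0,0,0,0,0,0,-1,0,0,0,0,0,0,-1]
}}

```text
t: 12.85
eef_pos: [0.4771, -0.2815, 0.21]
tool_rot: [0.707, 0.707, 0.0, -0.0]
wrist_force: [0.4, -0.2, -1.1]
grip_width: 0.0288
grasp_force: 59.2
```

Run:
```python
from workcell import manip
from h import *
s=manip.sense();print(s["eef_pos"],s["wrist_force"])
w=manip.read_camera("wrist");c=manip.read_camera("scene")
pickle.dump((w,c),open("p.pkl","wb"))
ww=w["frame"].copy()
for X in((.475,-.282,.107),):
  for a in np.linspace(0,6.283,40):
    u,v=proj(w,(X[0]+.041*np.cos(a),X[1]+.041*np.sin(a),.107))
    if 0<=v<420 and 0<=u<560: cv2.circle(ww,(int(u),int(v)),1,(255,0,0),-1)
a=cv2.resize(c["frame"][110:210,160:260],(400,400),interpolation=2)
im=np.zeros((420,800,3),np.uint8);im[:400,400:]=a;im[:420,:400]=cv2.resize(ww[80:290,180:380],(400,420))
cv2.imwrite("pics/pump.png",np.clip(im[:,:,::-1].astype(float)*1.3,0,255).astype(np.uint8))
```

```text
[ 0.47711676 -0.28154404  0.21001929] [ 0.43038023 -0.16708883 -1.0523463 ]
```

View pics/pump.png

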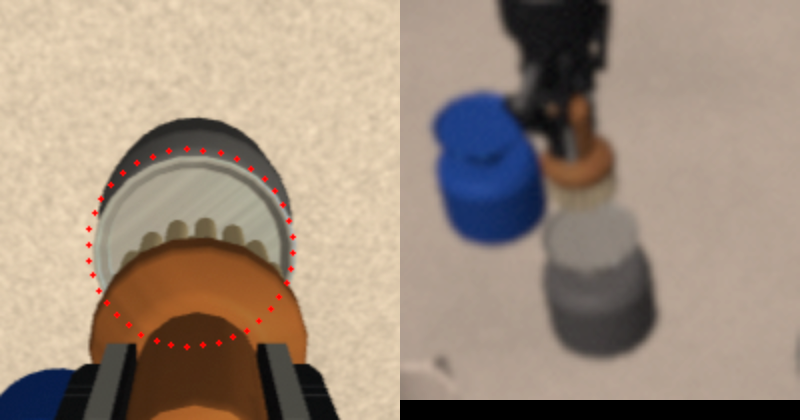

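In the pump crop, the rim is centred at about (195,254), against (191,248) predicted. That puts the pump at about (0.4766, -0.2835), so I shift 2 mm. The brush head (198) is lined up across, and the blue look-alike is well clear.

>>> {"op": "step_arm", "data": {
  "increments": [-0.002,0,0.01,0,0,0,-1,0,0,0.015,0,0,0,-1,0,0,0.015,0,0,0,-1,0,0,0.012,0,0,0,-1,0,0,0.006,0,0,0,-1,0,0,0.005,0,0,0,-1,0,0,0.005,0,0,0,-1,0,0,0.005,0,0,0,-1,0,0,0.002,0,0,0,-1,0,0,0,0,0,0,-1]
}}

```text
t: 14.2
eef_pos: [0.4772, -0.2845, 0.1361]
tool_rot: [0.707, 0.707, -0.0, 0.0]
wrist_force: [-3.4, 2.9, 9.4]
grip_width: 0.0287
grasp_force: 60.0
```

>>> {"op": "step_arm", "data": {
  "increments": [0,0,0.001,0,0,0,-1,0,0,0.001,0,0,0,-1,0,0,0.001,0,0,0,-1,0,0,0,0,0,0,-1,0,0,0,0,0,0,-1,0,0,0,0,0,0,-1,0,0,0,0,0,0,-1,0,0,0,0,0,0,-1,0,0,0,0,0,0,-1,0,0,0,0,0,0,-1]
}}

```text
t: 15.45
eef_pos: [0.4773, -0.2845, 0.1342]
tool_rot: [0.707, 0.707, -0.0, 0.001]
wrist_force: [-4.7, 3.3, 16.9]
grip_width: 0.0287
grasp_force: 61.1
```

>>> {"op": "step_arm", "data": {
  "increments": [0,0,0.001,0,0,0,-1,0,0,0.0005,0,0,0,-1,0,0,0,0,0,0,-1,0,0,0,0,0,0,-1,0,0,0,0,0,0,-1,0,0,0,0,0,0,-1,0,0,0,0,0,0,-1,0,0,0,0,0,0,-1,0,0,0,0,0,0,-1,0,0,0,0,0,0,-1]
}}

```text
t: 16.7
eef_pos: [0.4774, -0.2847, 0.1341]
tool_rot: [0.707, 0.707, -0.0, 0.002]
wrist_force: [-6.9, 5.4, 29.4]
grip_width: 0.0286
grasp_force: 62.0
```

Run:
```python
from workcell import manip
from h import *
s=manip.sense();print(s["eef_pos"],s["wrist_force"],s["wrist_torque"])
w=manip.read_camera("wrist");c=manip.read_camera("scene")
a=cv2.resize(c["frame"][110:210,160:260],(400,400),interpolation=2)
im=np.zeros((420,800,3),np.uint8);im[:400,400:]=a;im[:420,:400]=cv2.resize(w["frame"][130:340,180:380],(400,420))
cv2.imwrite("pics/press.png",np.clip(im[:,:,::-1].astype(float)*1.3,0,255).astype(np.uint8))
```

```text
[ 0.47744239 -0.28466697  0.13411059] [-6.87875005  5.37043764 29.43432789] [ 1.44663853  2.39415804 -0.0253239 ]
```

View pics/press.png

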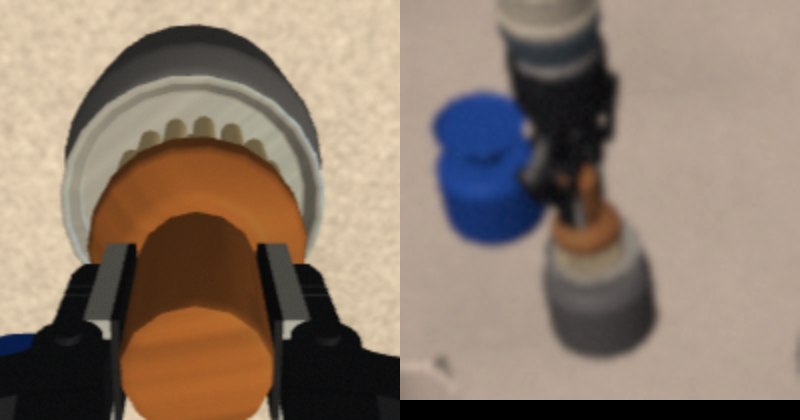

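The press dish is fully down: the TCP stays at z 0.134 while the force rises to 29 N. The bristles sit inside the rim, centred in the crop at about (197,190). It was held over 2 s; now I lift off and go to the plate.

>>> {"op": "step_arm", "data": {
  "increments": [0,0,-0.003,0,0,0,-1,0,0,-0.006,0,0,0,-1,0,0,-0.012,0,0,0,-1,0,0,-0.018,0,0,0,-1,0,0,-0.02,0,0,0,-1,0,0,-0.02,0,0,0,-1,0,0,-0.01,0,0,0,-1,0.03,0.02,0,0,0,0,-1,0.04,0.028,0,0,0,0,-1,0.04,0.028,0,0,0,0,-1]
}}

```text
t: 18.05
eef_pos: [0.5539, -0.1735, 0.2195]
tool_rot: [0.707, 0.707, 0.0, -0.0]
wrist_force: [0.5, -0.6, -1.6]
grip_width: 0.0288
grasp_force: 59.3
```

>>> {"op": "step_arm", "data": {
  "increments": [0.04,0.028,0,0,0,0,-1,0.04,0.028,0,0,0,0,-1,0.04,0.028,0,0,0,0,-1,0.04,0.028,0,0,0,0,-1,0.025,0.016,0,0,0,0,-1,0.016,0.01,0,0,0,0,-1,0,0,0,0,0,0,-1,0,0,0,0,0,0,-1,0,0,0,0,0,0,-1,0,0,0,0,0,0,-1]
}}

```text
t: 19.3
eef_pos: [0.691, 0.0258, 0.2201]
tool_rot: [0.707, 0.707, 0.0, 0.0]
wrist_force: [0.7, -0.2, -0.7]
grip_width: 0.0287
grasp_force: 59.3
```

Run:
```python
from workcell import manip
from h import *
s=manip.sense();print(s["eef_pos"],s["wrist_force"])
w=manip.read_camera("wrist");pickle.dump(w,open("pl.pkl","wb"))
h=cv2.cvtColor(w["frame"],cv2.COLOR_RGB2HSV).astype(int)
m=((h[...,0]>92)&(h[...,0]<118)&(h[...,1]>75)&(h[...,2]>40)).astype(np.uint8)
k=max(cv2.findContours(m,0,1)[0],key=cv2.contourArea);k=cv2.convexHull(k)[:,0].astype(float)
print(k.min(0),k.max(0))
k=k[(k[:,1]<200)&(k[:,1]>2)&(k[:,0]>2)&(k[:,0]<557)];print(len(k),circ(w,k,.016))
ww=w["frame"].copy()
for a in np.linspace(0,6.283,80):
    u,v=proj(w,(.692+.092*np.cos(a),.027+.092*np.sin(a),.016))
    if 0<=v<420 and 0<=u<560: cv2.circle(ww,(int(u),int(v)),1,(255,0,0),-1)
cv2.imwrite("pics/plate.png",ww[:,:,::-1])
```

```text
[0.69102939 0.02577078 0.22011726] [ 0.6932959  -0.23525064 -0.68924394]
[195.  91.] [361. 236.]
32 (array([0.69150109, 0.02644178]), np.float64(0.1818310122104269))
```

View pics/plate.png

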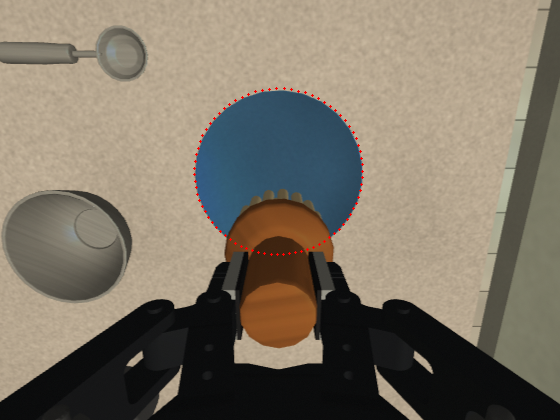

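The plate outline is on the predicted circle, centred at about (279,172), and gives (0.6915, 0.0264). The brush is above its middle, so I lower it.

>>> {"op": "step_arm", "data": {
  "increments": [0.001,0,0.01,0,0,0,-1,0,0,0.022,0,0,0,-1,0,0,0.025,0,0,0,-1,0,0,0.025,0,0,0,-1,0,0,0.025,0,0,0,-1,0,0,0.022,0,0,0,-1,0,0,0.018,0,0,0,-1,0,0,0.01,0,0,0,-1,0,0,0.006,0,0,0,-1,0,0,0,0,0,0,-1]
}}

```text
t: 20.6
eef_pos: [0.6912, 0.0276, 0.0567]
tool_rot: [0.707, 0.707, -0.0, -0.0]
wrist_force: [0.6, -1.0, -1.6]
grip_width: 0.0288
grasp_force: 59.3
```

>>> {"op": "step_arm", "data": {
  "increments": [0,0,0.001,0,0,0,-1,0,0,0.001,0,0,0,-1,0,0,0.001,0,0,0,-1,0,0,0,0,0,0,-1,0,0,0,0,0,0,-1,0,0,0,0,0,0,-1,0,0,0,0,0,0,-1,0,0,0,0,0,0,-1,0,0,0,0,0,0,-1,0,0,0,0,0,0,-1]
}}

```text
t: 21.85
eef_pos: [0.6913, 0.0276, 0.0538]
tool_rot: [0.707, 0.707, 0.0, 0.0]
wrist_force: [0.3, 0.5, -1.3]
grip_width: 0.0288
grasp_force: 59.3
```

>>> {"op": "step_arm", "data": {
  "increments": [0,0,0.0005,0,0,0,-1,0,0,0.0005,0,0,0,-1,0,0,0.0005,0,0,0,-1,0,0,0.0002,0,0,0,-1,0,0,0,0,0,0,-1,0,0,0,0,0,0,-1,0,0,0,0,0,0,-1,0,0,0,0,0,0,-1,0,0,0,0,0,0,-1,0,0,0,0,0,0,-1]
}}

```text
t: 23.1
eef_pos: [0.6913, 0.0276, 0.0525]
tool_rot: [0.707, 0.707, 0.0, 0.0]
wrist_force: [-2.1, -0.0, 6.0]
grip_width: 0.0289
grasp_force: 59.9
```

Contact at 6 N. I release and check before retreating.

>>> {"op": "step_arm", "data": {
  "increments": [0,0,0,0,0,0,-0.2,0,0,0,0,0,0,0,0,0,0,0,0,0,0.3,0,0,0,0,0,0,0.6,0,0,0,0,0,0,1,0,0,0,0,0,0,1,0,0,0,0,0,0,1,0,0,0,0,0,0,1,0,0,0,0,0,0,1,0,0,0,0,0,0,1]
}}

```text
t: 24.35
eef_pos: [0.6912, 0.0276, 0.0521]
tool_rot: [0.707, 0.707, 0.0, 0.0]
wrist_force: [-0.1, 0.1, 0.3]
grip_width: 0.0854
grasp_force: 0.0
```

>>> {"op": "step_arm", "data": {
  "increments": [0,0,-0.005,0,0,0,1,0,0,-0.015,0,0,0,1,0,0,-0.02,0,0,0,1,0,0,-0.025,0,0,0,1,0,0,-0.025,0,0,0,1,0,0,-0.025,0,0,0,1,0,0,-0.025,0,0,0,1,0,0,0,0,0,0,1,0,0,0,0,0,0,1,0,0,0,0,0,0,1]
}}

```text
t: 25.6
eef_pos: [0.6908, 0.0276, 0.1912]
tool_rot: [0.707, 0.707, -0.001, -0.001]
wrist_force: [-0.5, -0.5, 0.4]
grip_width: 0.0855
grasp_force: 0.0
```

Run:
```python
from workcell import manip
from h import *
s=manip.sense();print(s["t"],s["eef_pos"],s["wrist_force"])
w=manip.read_camera("wrist");t=manip.read_camera("scene")
im=np.zeros((480,800,3),np.uint8);im[:420,:400]=w["frame"][:,80:480];im[:300,400:]=cv2.resize(t["frame"],(400,300),interpolation=3)
u,v=proj(w,(.6913,.027,.093));print(u-80,v,proj(w,(.6913,.027,.005)))
cv2.imwrite("pics/end.png",np.clip(im[:,:,::-1].astype(float)*1.3,0,255).astype(np.uint8))
```

```text
25.6 [0.69084063 0.02759279 0.19117057] [-0.45506351 -0.54499135  0.44347766]
198.81995703609942 208.12137499275514 (np.float64(278.69984028353394), np.float64(183.30367010607085))
```

View pics/end.png

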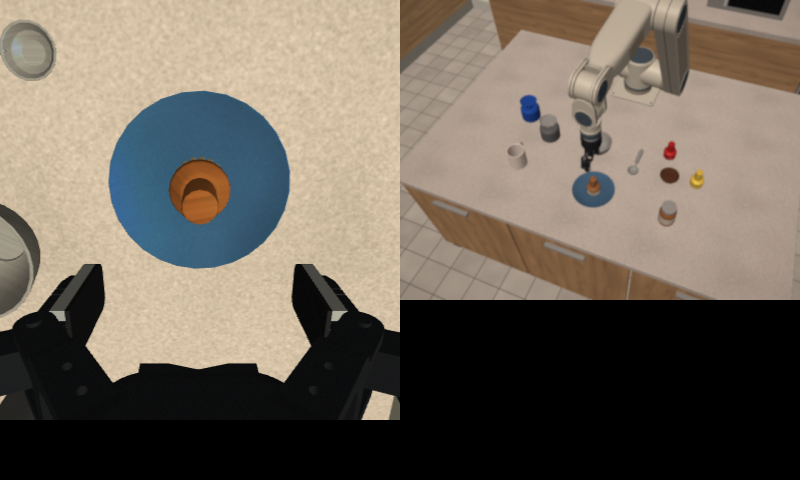

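The brush stands upright in the middle of the plate, with its handle top at (200,207) against (199,208) predicted. The gripper is clear and everything else is in place.

```bash
python3 -c "
from workcell import manip
print(manip.job_done())"
```

```text
the job is handed in; nothing more can be done
None
```

The job is handed in at about 26 s: I dipped the brush in the bowl, held the soap pump fully down for over 2 s, and left the brush standing upright mid-plate, with nothing else visibly disturbed.

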